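# Reverse the double-ended stake in its holder

### The job

Two forming stakes lie in notched holders on the bench. Turn the double-ended one (ball at one end, square head at the other) end for end and lay it back in both notches of its own holder, collar between the posts, so that the square head sticks out at the open end and the ball is at the back plate. Leave the other stake, with the tapered horn, where it is.

Things in the scene. Friction and masses are not known exactly. Their poses are not given: they have to be found in the camera images.
- stake: Steel stake, 208 mm long, 0.3 to 0.6 kg, balanced at its middle: round shank 18 mm thick, 156 mm long; collar 26 mm thick, 52 mm long at its middle (grip here); square head 32x32x24 mm at one end, ball 36 mm across at the other. Origin: centre of the collar, on the axis. y axis: along it to the square head. Starts loose and level in the notches, ball at the open end; lifts straight out.
- square_end (a point): Centre of the flat face of the stake's square head, 102 mm from the stake's origin along its y axis. In the end it must be at the holder's open end (holder y about +102 mm).
- holder: Fixed holder of that stake: base 90x225x12 mm, two posts 70 wide, 14 thick, 75 high, 90 mm clear between them, V notches 45 mm wide at the top. Origin: on the bench midway between the posts. y along the stake to the open end, roughly towards the robot; posts at y = +-52, back plate 85 high at -140 mm. Seated stake: axis 65 mm above bench over x = 0, collar over origin, play 19 mm each way.
- horn_stake: The other stake, to be left alone, in a second holder of the same form: same shank and collar, but a plain tapered horn 50 mm long at one end (towards the open end) and no head at the other. Origin: centre of its collar; y axis along it to the horn.
Things that resemble listed ones, but are neither listed nor needed, are in the scene too. Leave any red look-alike of the stake alone.

How it is judged:
By the outcome, as a careful person would: the job done as asked, in the order asked, and still so for the second after the job is handed in, with the robot touching nothing.
It also fails if it takes over 40 s, if anything falls off the work surface, if the arm or the gripper's body presses on something with over 40 N, if the wrist force passes 120 N, or if a joint passes its speed limit or range.

### The arm

A 6-joint arm with a two-finger parallel gripper is mounted at the origin on the work surface. World frame = base frame: x ahead of the robot, y to its left, z up, the work surface at z = 0. Lengths are in m, angles in rad, forces in N, time in s.
With the tool pointing down it reaches from about 0.225 to 0.875 m from the base axis. Payload 3.4 kg.
Tool frame: the origin (TCP) lies between the finger pads; the fingertips stand 25 mm ahead of it and the grasp point (between the pads) lies 6 mm ahead of it; z points along the fingers, y is the line along which they close (so a half turn about z gives the same grasp; the last joint's range is limited). The gripper opens to 85 mm and grips with 20 to 120 N. Pads are 22 mm wide; open, the fingers measure 114 mm over their backs; the gripper's body (76 mm by 85 mm) begins 54 mm behind the grasp point. The pads swing forward as they close: fully open they stand 13 mm farther back than shut.
Start: joints at [-1.277, 0.276, 1.505, -0, 1.361, -0.121], TCP at [0.232, -0.526, 0.256] pointing down, gripper open.
Joint ranges: [-2.89, 2.89], [-0.75, 2.08], [0.22, 2.7], [-1.18, 4.32], [0.11, 2.71], [-2.7, 2.7]. Speed limits (rad/s): [2.57, 2.57, 3.14, 3.14, 3.14, 3.14].

### API

Orientations are given as a unit quaternion [w, x, y, z].
In Python, from rig import manip, cams, ticket gives the robot as it stands.
- The arm moves only by the tool step_arm, never from a script. Its argument "increments" is a list of rows, each an object with "dp": the shift along the world's x, y, z each as a share of 0.2 m, from -1 to 1, a list of three; "yaw": the turn about the world's z as a share of 0.15 rad, from -1 to 1; "grip": the opening, from 0 (shut) to 1 (fully open). In form: [{"dp": [tx, ty, tz], "yaw": yaw, "grip": grip}, ...]. A call has 1 to 5 rows; each row shifts and turns the commanded pose from where the row before left it; what a row does not reach is not made up. A row lasts 1/8 s, in which the tool goes at most 62.5 mm and 10.7 degrees, less where a joint would pass 70% of its speed; a pose out of reach is approached as far as the arm can. A call with a number of a shift or a turn outside -1 to 1 is refused whole. A call with a gripper value outside its range is refused whole. The fingers move at their own pace and stop on an object; "squeeze" is the grip in N (left out, the last holds). Time passes only in rows, so rows that do not move let the fingers close. It gives the time, the measured TCP pose, the force, the opening and the grip force at its end, in the units of the state.
- manip.get_state(): the state, without advancing time (a new reading comes with each control period).
- cams.get_image(name): name is "scene" or "top" or "wrist"; returns the picture (384x512x3 uint8, blue, green, red); there is no depth.
- cams.get_calibration(name): a dict with "fx", "fy", "cx", "cy" (pixels), "k1" (the pictures are not rectified: a ray, as slopes to the right and down, at radius r is drawn at 1 + k1 r^2 times it, then the intrinsics apply), "extrinsics" (4x4, takes a point from camera to world coordinates). Camera axes: x right, y up, looking along -z (the intrinsics and any distortion apply to the point x, -y, -z); pixel columns grow to the right and rows downward; lengths in m; the calibration is good to about 2 mm. A picture is of the moment at which its call begins: read the wrist's pose just before it. get_calibration takes no time and is no camera call; for the wrist camera it gives the pose at the moment of the call.
- ticket.sign_off(): hands the job in; it is judged then, once.
The state is a dict: "clock": time; "qpos": joint angles; "qd": joint speeds; "effort": joint torques, N m; "position": TCP position; "ee_rot": TCP orientation; "contact_force": force on the tool from outside, world axes, zero at the start; "moment": the same for the moment, N m; "width": finger opening in m; "gripper_force": force on a finger pad.
Only numpy, scipy, OpenCV 4.12 (cv2) and the standard library are available. Lean on these libraries where they do the work, as an engineer would, in place of code of your own. Each camera call takes 0.05 s, during which the arm holds its last target. There are 200 camera calls.

## Working session

There is one attempt and no reset: what is moved stays moved. The work goes in short steps, Python scripts to look and compute and a tool call to move; the robot and the scene stay as the last step left them, time stands still between calls to the robot, and variables do not carry over. Pictures are saved under pics/ and viewed, at most 10 in all, crops included, and the job is handed in when it is done.

Besides the shell and the picture viewer there is one more tool, called after "Request:" in YAML: its name, and indented under it one key for each argument. step_arm: Moves the arm, as the interface text tells. Shift numbers are shares of 0.2 m and turn numbers shares of 0.15 rad, none past 1 either way. Its arguments: {"type":"object","properties":{"increments":{"type":"array"},"squeeze":{"type":"number"}},"required":["increments"]}

```bash
mkdir -p pics; ls
cat > h.py <<'E'
import numpy as np, cv2
from rig import manip, cams, ticket
def ray(c,u,v):
    xd=np.array([(u-c["cx"])/c["fx"],(v-c["cy"])/c["fy"]]);x=xd.copy()
    for _ in range(30): x=xd/(1+c["k1"]*(x@x))
    E=np.array(c["extrinsics"]); d=E[:3,:3]@np.array([x[0],-x[1],-1]); return E[:3,3],d/np.linalg.norm(d)
def onz(c,u,v,z):
    o,d=ray(c,u,v); return o+d*(z-o[2])/d[2]
def tri(a,b):
    (o1,d1),(o2,d2)=a,b
    A=np.stack([d1,-d2],1); t=np.linalg.lstsq(A,o2-o1,rcond=None)[0]
    p,q=o1+t[0]*d1,o2+t[1]*d2; return (p+q)/2,np.linalg.norm(p-q)
def proj(c,p):
    E=np.array(c["extrinsics"]); q=E[:3,:3].T@(np.array(p)-E[:3,3]); x=np.array([q[0],-q[1]])/-q[2]; x=x*(1+c["k1"]*(x@x))
    return x*[c["fx"],c["fy"]]+[c["cx"],c["cy"]]
E
python3 - <<'E'
from h import *
for n in ("scene","top"):
    im=cams.get_image(n); cv2.imwrite(f"pics/{n}0.png",im); c=cams.get_calibration(n); print(n,{k:np.round(v,3).tolist() for k,v in c.items()})
print(manip.get_state())
E
```

```text
pics
scene {'fx': 390.632, 'fy': 390.632, 'cx': 254.242, 'cy': 193.675, 'k1': 0.035, 'extrinsics': [[-0.198, -0.672, 0.714, 1.274], [0.98, -0.128, 0.152, 0.232], [-0.011, 0.73, 0.684, 0.711], [0.0, 0.0, 0.0, 1.0]]}
top {'fx': 397.682, 'fy': 397.682, 'cx': 262.098, 'cy': 189.867, 'k1': -0.054, 'extrinsics': [[0.012, 0.999, -0.048, 0.572], [-1.0, 0.011, -0.018, 0.093], [-0.018, 0.048, 0.999, 1.154], [0.0, 0.0, 0.0, 1.0]]}
{'clock': 0.1, 'qpos': array([-1.27701058e+00,  2.76557788e-01,  1.50597665e+00, -2.60527735e-05,
        1.36073262e+00, -1.20980254e-01]), 'qd': array([-0.00028229, -0.0006399 , -0.00327509,  0.00160431, -0.0013437 ,
       -0.000236  ]), 'effort': array([ 9.00768919e-04, -4.17697263e+01, -2.46404278e+01, -1.61290695e-04,
        5.81239583e-03, -1.93801651e-05]), 'position': array([ 0.2315849 , -0.52583848,  0.25552326]), 'ee_rot': array([-8.32976687e-04,  9.78572200e-01,  2.05902281e-01, -8.49365634e-05]), 'contact_force': array([-0.67007915, -0.21282014, -0.53572559]), 'moment': array([ 0.03676935, -0.03827099, -0.02038042]), 'gripper_force': 0.0, 'width': 0.08549232855251365}
```

View pics/scene0.png

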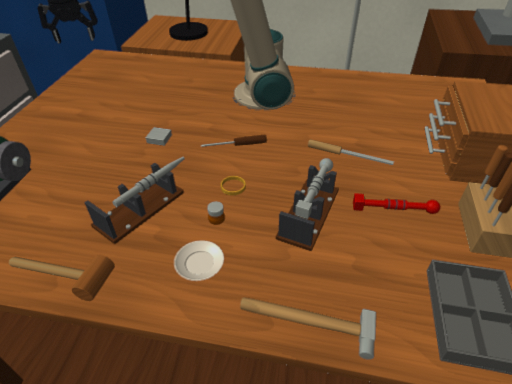

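View pics/top0.png

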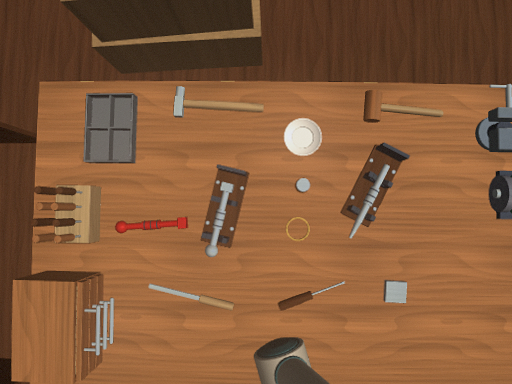

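The scene view shows the target stake with its ball at about (326,163) and square head at (305,209). In the top view they are at (212,251) and (227,187). I'll zoom in on both and triangulate.

Run:
```python
from h import *
a=cv2.imread("pics/top0.png")[155:270,180:270]; b=cv2.imread("pics/scene0.png")[140:255,265:355]
cv2.imwrite("pics/crop0.png",cv2.resize(np.hstack([a,b]),None,fx=4.4,fy=4.4,interpolation=cv2.INTER_CUBIC))
T,S=cams.get_calibration("top"),cams.get_calibration("scene")
for n,t,s in(("ball",(212,251),(326,163)),("sq",(227,187),(305,209))):
    print(n,tri(ray(T,*t),ray(S,*s)))
# grey bright stake mask
for n,im,off in(("top",a,(180,155)),("scene",b,(265,140))):
    hsv=cv2.cvtColor(im,cv2.COLOR_BGR2HSV); m=((hsv[...,1]<60)&(hsv[...,2]>105)).astype(np.uint8)
    k,l,st,ce=cv2.connectedComponentsWithStats(m)
    i=1+np.argmax(st[1:,4]); ys,xs=np.where(l==i); P=np.stack([xs,ys],1)+off
    mu=P.mean(0); w,V=np.linalg.eigh(np.cov(P.T)); d=V[:,1]*np.sign(V[1,1]); t=(P-mu)@d; s=(P-mu)@V[:,0]
    print(n,len(P),mu,d,t.min(),t.max()); 
    for lo in np.arange(np.floor(t.min()),t.max(),3): q=s[(t>=lo)&(t<lo+3)]; print(int(lo),np.round([q.min(),q.max()],1) if len(q) else '',end=';')
    print()
```

```text
ball (array([0.45586601, 0.24853947, 0.07072454]), np.float64(0.002946253495665689))
sq (array([0.63065979, 0.21163699, 0.06708899]), np.float64(0.004834309821874986))
top 604 [219.25331126 218.25165563] [-0.23327201  0.97241152] -36.78601781228455 39.09873555449481
-37 [-5.8  6.5];-34 [-6.1  6.8];-31 [-6.   6.6];-28 [-3.4  4.9];-25 [-3.1  2.8];-22 [-3.3  2.8];-19 [-3.   2.6];-16 [-3.2  2.8];-13 [-3.   2.9];-10 [-4.1  3.4];-7 [-4.4  3.4];-4 [-4.3  3.9];-1 [-3.8  3.5];2 [-4.   4.2];5 [-4.2  4. ];8 [-4.   4.3];11 [-3.   3.1];14 [-2.7  2.9];17 [-2.9  2.9];20 [-2.9  3.2];23 [-2.6  3. ];26 [-3.5  3.7];29 [-5.2  5.2];32 [-5.7  5.7];35 [-4.4  5. ];38 [-2.7  2.4];
scene 228 [307.09210526 197.74561404] [-0.46858934  0.88341612] -17.66924689758952 12.904526613338826
-18 [-2.8  3. ];-15 [-2.4  3.5];-12 [-2.9  3.3];-9 [-2.5  3.3];-6 [-2.6  2.3];-3 [-2.7  2.3];0 [-5.9  2.1];3 [-6.4  6.1];6 [-6.5  6. ];9 [-6.1  6.5];12 [3.7 5.9];
```

View pics/crop0.png

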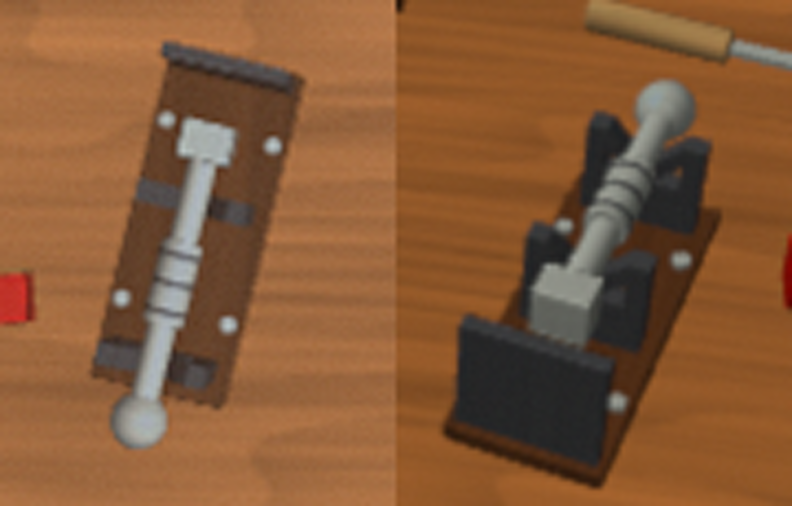

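The crop shows the ball at about (211,250) in the top view and (326,165) in the scene view, with the collar at about (219,219) and (314,184). The post tops are at about (224,201) and (215,237) in the top view.

Run:
```python
from h import *
T,S,W=[cams.get_calibration(n) for n in("top","scene","wrist")]
for n,t,s in(("ball",(211.2,250.1),(326,164.6)),("collar",(219,219),(314.1,184.4)),("sq top",(226.7,187),(304.5,204.5))):
    print(n,tri(ray(T,*t),ray(S,*s)))
a,b=onz(T,223.8,200.7,.075),onz(T,215.3,237.3,.075); print("posts",a,b,(a+b)/2,np.linalg.norm(a-b),np.arctan2(*(a-b)[[1,0]]))
b,q=onz(T,211.2,250.1,.065),onz(T,226.7,187,.081);print("stake",b,q,np.arctan2(*(q-b)[[1,0]]))
# wrist camera relative to the tool
s=manip.get_state(); E=np.array(W["extrinsics"]); 
from scipy.spatial.transform import Rotation as R
r=R.from_quat(s["ee_rot"],scalar_first=True).as_matrix(); print(r.T@(E[:3,3]-s["position"]),'\n',np.round(r.T@E[:3,:3],2),W["fx"])
```

```text
ball (array([0.4580448 , 0.25015111, 0.06743627]), np.float64(0.0007846042539657505))
collar (array([0.54328617, 0.22826162, 0.06951525]), np.float64(0.0024255775192445076))
sq top (array([0.63000359, 0.21017315, 0.08082361]), np.float64(0.0032167263861060634))
posts [0.59312102 0.21650629 0.075     ] [0.4936233  0.23806041 0.075     ] [0.54337216 0.22728335 0.075     ] 0.10180558465872026 -0.2133329638377787
stake [0.45783336 0.25010858 0.065     ] [0.63019095 0.20854973 0.081     ] -0.2366036346544324
[ 0.08242515 -0.00065649 -0.11707423] 
 [[-0.    0.95  0.31]
 [ 1.    0.   -0.  ]
 [-0.    0.31 -0.95]] 285.4697407628514
```

Everything agrees: ball height is 0.067, post spacing 102 mm, and both views put the collar at about (0.543, 0.228). I'll move above it.

Request:
step_arm:
  increments:
    - {"dp": [0.104, 0.251, 0], "yaw": -0.285, "grip": 1}
    - {"dp": [0.104, 0.251, 0], "yaw": -0.285, "grip": 1}
    - {"dp": [0.104, 0.251, 0], "yaw": -0.285, "grip": 1}
    - {"dp": [0.104, 0.251, 0], "yaw": -0.285, "grip": 1}
    - {"dp": [0.104, 0.251, 0], "yaw": -0.285, "grip": 1}

```text
clock: 0.72
position: [0.336, -0.2735, 0.2561]
ee_rot: [-0.0, 0.995, 0.099, 0.0]
contact_force: [0.6, -0.2, 0.1]
width: 0.0852
gripper_force: 0.0
```

Request:
step_arm:
  increments:
    - {"dp": [0.104, 0.251, 0], "yaw": -0.285, "grip": 1}
    - {"dp": [0.104, 0.251, 0], "yaw": -0.285, "grip": 1}
    - {"dp": [0.104, 0.251, 0], "yaw": -0.285, "grip": 1}
    - {"dp": [0.104, 0.251, 0], "yaw": -0.285, "grip": 1}
    - {"dp": [0.104, 0.251, 0], "yaw": -0.285, "grip": 1}

```text
clock: 1.35
position: [0.44, -0.0225, 0.2562]
ee_rot: [0.0, 1.0, -0.007, 0.0]
contact_force: [1.3, -1.4, 0.4]
width: 0.0854
gripper_force: 0.0
```

Request:
step_arm:
  increments:
    - {"dp": [0.104, 0.251, 0], "yaw": -0.285, "grip": 1}
    - {"dp": [0.104, 0.251, 0], "yaw": -0.285, "grip": 1}
    - {"dp": [0.104, 0.251, 0], "yaw": -0.285, "grip": 1}
    - {"dp": [0.104, 0.251, 0], "yaw": -0.285, "grip": 1}
    - {"dp": [0.104, 0.251, 0], "yaw": -0.285, "grip": 1}

```text
clock: 1.98
position: [0.544, 0.2284, 0.2559]
ee_rot: [0.0, 0.994, -0.114, -0.0]
contact_force: [-0.1, -0.6, -0.8]
width: 0.0855
gripper_force: 0.0
```

Request:
step_arm:
  increments:
    - {"dp": [0, 0, 0], "yaw": 0, "grip": 1}
    - {"dp": [0, 0, 0], "yaw": 0, "grip": 1}

```text
clock: 2.22
position: [0.5431, 0.2264, 0.2556]
ee_rot: [0.001, 0.994, -0.113, -0.001]
contact_force: [-0.0, 0.3, 0.0]
width: 0.0855
gripper_force: 0.0
```

Run:
```python
from h import *
c=cams.get_calibration("wrist"); im=cams.get_image("wrist"); cv2.imwrite("pics/w1.png",im)
np.savez("w1.npz",**c); s=manip.get_state(); print(s["position"],s["qpos"],s["ee_rot"],s["clock"])
for p in((.4578,.2501,.065),(.543,.2275,.065),(.630,.2085,.081)): print(proj(c,p))
```

```text
[0.54305463 0.22585349 0.25587284] [ 2.76273747e-01  2.96883392e-01  1.47572163e+00 -7.26212979e-04
  1.37073384e+00  2.07379861e+00] [ 6.60784811e-04  9.93588904e-01 -1.13049550e-01 -6.72511430e-04] 2.275
[254.55766143 244.8032126 ]
[256.94937541 174.49597427]
[255.95097862  90.08512231]
```

View pics/w1.png

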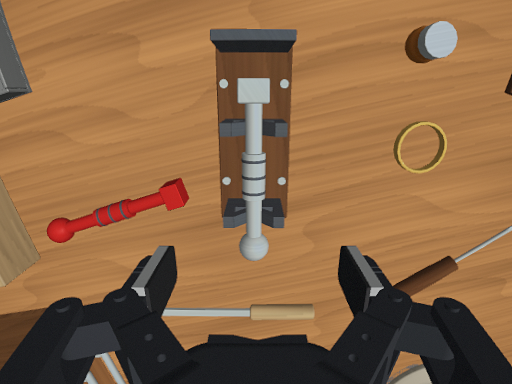

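The wrist view shows the ball at (254,246), the collar at (254,174), the head's top face at (254,90), and the rear post's top edge from (221,121) to (288,121). The stake is vertical in the picture, so the yaw is aligned. I'll check heights against the top view.

Run:
```python
from h import *
T=cams.get_calibration("top"); W=dict(np.load("w1.npz")); f=lambda x,y:((x+.5)/4.4-.5+180,(y+.5)/4.4-.5+155)
for n,w,t in(("ball",(254.5,246),(211.2,250.1)),("collar",(254,174),(219,219)),("sqtop",(254,90),(226.7,187)),("plateL",(211,31),f(165,43)),("plateR",(296,31),f(302,74)),("postL",(221,121),f(140,181)),("postR",(288,121),f(254,207))):
    print(n,*[np.round(x,4) for x in tri(ray(W,*w),ray(T,*t))])
l,r=onz(W,221,121,.075),onz(W,288,121,.075);print("post W",l,r,(l+r)/2)
```

```text
ball [0.4582 0.2498 0.0686] 0.0005
collar [0.5428 0.2309 0.0592] 0.0002
sqtop [0.631  0.2103 0.0647] 0.0002
plateL [0.6925 0.2373 0.0732] 0.0012
plateR [0.6783 0.1534 0.0422] 0.0033
postL [0.6073 0.2547 0.0431] 0.0009
postR [0.5913 0.1814 0.0527] 0.0001
post W [0.6088743  0.24997126 0.075     ] [0.59351398 0.18338988 0.075     ] [0.60119414 0.21668057 0.075     ]
```

Heights average about 0.065 for the stake axis, as expected, and both estimates put the holder origin at about (0.543, 0.229). I'll descend, grip and then lift.

Request:
step_arm:
  increments:
    - {"dp": [0, 0.007, -0.25], "yaw": 0, "grip": 1}
    - {"dp": [0, 0.008, -0.25], "yaw": 0, "grip": 1}
    - {"dp": [0, 0, -0.2], "yaw": 0, "grip": 1}
    - {"dp": [0, 0, -0.15], "yaw": 0, "grip": 1}
    - {"dp": [0, 0, -0.08], "yaw": 0, "grip": 1}

```text
clock: 2.9
position: [0.5426, 0.2281, 0.0691]
ee_rot: [0.001, 0.994, -0.114, -0.001]
contact_force: [0.3, -0.3, -0.2]
width: 0.0853
gripper_force: 0.0
```

Request:
step_arm:
  increments:
    - {"dp": [0, 0, 0], "yaw": 0, "grip": 0.6}
    - {"dp": [0, 0, 0], "yaw": 0, "grip": 0.4}
    - {"dp": [0, 0, 0], "yaw": 0, "grip": 0.2}
    - {"dp": [0, 0, 0], "yaw": 0, "grip": 0.1}
    - {"dp": [0, 0, 0], "yaw": 0, "grip": 0}
  squeeze: 70

```text
clock: 3.52
position: [0.5446, 0.2301, 0.0718]
ee_rot: [-0.001, 0.994, -0.113, 0.001]
contact_force: [-0.5, 0.3, 6.5]
width: 0.0238
gripper_force: 68.5
```

Request:
step_arm:
  increments:
    - {"dp": [0, 0, 0], "yaw": 0, "grip": 0}
    - {"dp": [0, 0, 0], "yaw": 0, "grip": 0}
    - {"dp": [0, 0, 0], "yaw": 0, "grip": 0}

```text
clock: 3.9
position: [0.5446, 0.2301, 0.0718]
ee_rot: [-0.001, 0.994, -0.113, 0.001]
contact_force: [-0.8, 0.1, 6.4]
width: 0.0244
gripper_force: 68.5
```

Request:
step_arm:
  increments:
    - {"dp": [0, 0, 0.08], "yaw": 0, "grip": 0}
    - {"dp": [0, 0, 0.15], "yaw": 0, "grip": 0}
    - {"dp": [0, 0, 0.2], "yaw": 0, "grip": 0}
    - {"dp": [0, 0, 0.2], "yaw": 0, "grip": 0}
    - {"dp": [0, 0, 0.1], "yaw": 0, "grip": 0}

```text
clock: 4.53
position: [0.5441, 0.2299, 0.219]
ee_rot: [-0.0, 0.994, -0.113, 0.001]
contact_force: [0.4, -0.2, -3.9]
width: 0.0241
gripper_force: 69.1
```

Run:
```python
from h import *
im=cams.get_image("wrist"); s=cams.get_image("scene"); s=cv2.resize(s[60:252,200:400],(400,384)); cv2.imwrite("pics/w2.png",np.hstack([im[:, 56:456],s]))
```

```text
(no output)
```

View pics/w2.png

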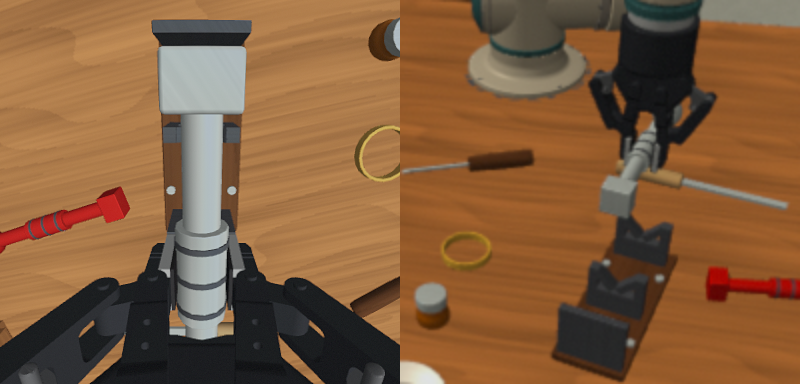

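The stake is gripped and clear of the posts. The head's top face runs from y = 47 to 113 in the wrist view and the collar ends near y = 228. I'll compare those with a level, centred grasp.

Run:
```python
from h import *
from scipy.spatial.transform import Rotation as R
c=cams.get_calibration("wrist"); s=manip.get_state(); r=R.from_quat(s["ee_rot"],scalar_first=True).as_matrix()
print(s["position"],s["qpos"],s["contact_force"],s["moment"])
for off in (0,.005):
  for dz in(.004,.010):
    P=lambda x,y,z: np.round(proj(c,s["position"]+r@np.array([x+off,y,dz-z])))
    print(off,dz,"far",P(.102,-.016,.016),P(.102,.016,.016),"near",P(.078,-.016,.016),P(.078,.016,.016),"collar",P(.026,0,.013))
```

```text
[0.54474862 0.23007938 0.21923145] [ 2.82100403e-01  3.20101674e-01  1.53421604e+00 -1.80214144e-04
  1.28218212e+00  2.07916881e+00] [ 0.37549633  0.857548   -3.81255785] [-0.00453215 -0.03928207  0.02424331]
0 0.004 far [214.  35.] [309.  36.] near [216. 109.] [306. 109.] collar [261. 236.]
0 0.01 far [216.  39.] [306.  39.] near [218. 108.] [303. 108.] collar [260. 230.]
0.005 0.004 far [213.  19.] [310.  19.] near [216.  94.] [307.  94.] collar [261. 226.]
0.005 0.01 far [216.  24.] [307.  24.] near [218.  94.] [304.  94.] collar [260. 220.]
```

Request:
step_arm:
  increments:
    - {"dp": [0, 0, 0], "yaw": 0.5, "grip": 0}
    - {"dp": [0, 0, 0], "yaw": 0.9, "grip": 0}
    - {"dp": [0, 0, 0], "yaw": 1, "grip": 0}
    - {"dp": [0, 0, 0], "yaw": 1, "grip": 0}
    - {"dp": [0, 0, 0], "yaw": 1, "grip": 0}

```text
clock: 5.25
position: [0.5425, 0.2294, 0.2145]
ee_rot: [0.0, 0.976, 0.218, -0.002]
contact_force: [-0.3, 0.6, -4.3]
width: 0.0238
gripper_force: 69.1
```

Request:
step_arm:
  increments:
    - {"dp": [0, 0, 0], "yaw": 1, "grip": 0}
    - {"dp": [0, 0, 0], "yaw": 1, "grip": 0}
    - {"dp": [0, 0, 0], "yaw": 1, "grip": 0}
    - {"dp": [0, 0, 0], "yaw": 1, "grip": 0}
    - {"dp": [0, 0, 0], "yaw": 1, "grip": 0}

```text
clock: 5.88
position: [0.5425, 0.2294, 0.2145]
ee_rot: [-0.001, 0.829, 0.56, -0.002]
contact_force: [-0.1, -0.1, -4.5]
width: 0.0241
gripper_force: 69.1
```

Request:
step_arm:
  increments:
    - {"dp": [0, 0, 0], "yaw": 1, "grip": 0}
    - {"dp": [0, 0, 0], "yaw": 1, "grip": 0}
    - {"dp": [0, 0, 0], "yaw": 1, "grip": 0}
    - {"dp": [0, 0, 0], "yaw": 1, "grip": 0}
    - {"dp": [0, 0, 0], "yaw": 1, "grip": 0}

```text
clock: 6.5
position: [0.5425, 0.2294, 0.2145]
ee_rot: [-0.001, 0.566, 0.824, -0.001]
contact_force: [-0.4, 0.5, -3.5]
width: 0.0239
gripper_force: 69.1
```

Request:
step_arm:
  increments:
    - {"dp": [0, 0, 0], "yaw": 1, "grip": 0}
    - {"dp": [0, 0, 0], "yaw": 1, "grip": 0}
    - {"dp": [0, 0, 0], "yaw": 1, "grip": 0}
    - {"dp": [0, 0, 0], "yaw": 1, "grip": 0}
    - {"dp": [0, 0, 0], "yaw": 1, "grip": 0}

```text
clock: 7.12
position: [0.5425, 0.2294, 0.2145]
ee_rot: [-0.002, 0.225, 0.974, -0.001]
contact_force: [0.4, -1.0, -4.4]
width: 0.0242
gripper_force: 69.1
```

Request:
step_arm:
  increments:
    - {"dp": [0, 0, 0], "yaw": 1, "grip": 0}
    - {"dp": [0, 0, 0], "yaw": 0.54, "grip": 0}
    - {"dp": [0, 0, 0], "yaw": 0, "grip": 0}
    - {"dp": [0, 0, 0], "yaw": 0, "grip": 0}

```text
clock: 7.62
position: [0.5432, 0.2296, 0.2155]
ee_rot: [-0.001, 0.114, 0.994, -0.0]
contact_force: [0.5, -0.2, -3.6]
width: 0.0243
gripper_force: 69.1
```

Run:
```python
from h import *
from scipy.spatial.transform import Rotation as R
for k in range(2):
    im=cams.get_image("wrist"); s=cams.get_image("scene")
cv2.imwrite("pics/w3s.png",s); t=cams.get_image("top"); cv2.imwrite("pics/w3t.png",t)
s=cv2.resize(s[60:252,200:400],(400,384)); cv2.imwrite("pics/w3.png",np.hstack([im[:, 56:456],s]))
s=manip.get_state(); r=R.from_quat(s["ee_rot"],scalar_first=True).as_matrix()
print(s["clock"],s["position"],s["qpos"],"toolx",np.arctan2(r[1,0],r[0,0]),s["width"],s["contact_force"])
```

```text
7.875 [0.54368841 0.22970105 0.21625112] [ 2.81849885e-01  3.22972014e-01  1.53756199e+00  6.12730657e-05
  1.28113697e+00 -1.06158929e+00] toolx 2.9142179973918574 0.023861983495095992 [-0.13029866 -0.13655307 -4.61534897]
```

View pics/w3.png

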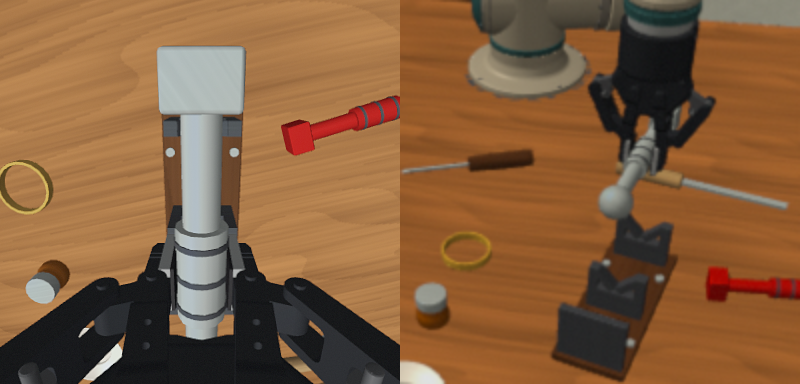

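The stake is turned: the ball now faces the back plate and the head faces the robot, with the stake level and centred to about 2 mm. I'll lower it.

Request:
step_arm:
  increments:
    - {"dp": [-0.005, 0, -0.2], "yaw": 0, "grip": 0}
    - {"dp": [-0.005, 0, -0.2], "yaw": 0, "grip": 0}
    - {"dp": [0, 0, -0.15], "yaw": 0, "grip": 0}
    - {"dp": [0, 0, -0.09], "yaw": 0, "grip": 0}
    - {"dp": [0, 0, -0.03], "yaw": 0, "grip": 0}

```text
clock: 8.5
position: [0.5411, 0.2295, 0.0811]
ee_rot: [-0.001, 0.113, 0.994, -0.0]
contact_force: [-0.2, 0.4, -3.8]
width: 0.024
gripper_force: 69.1
```

Request:
step_arm:
  increments:
    - {"dp": [0, 0, -0.015], "yaw": 0, "grip": 0}
    - {"dp": [0, 0, 0], "yaw": 0, "grip": 0}

```text
clock: 8.75
position: [0.5423, 0.2299, 0.08]
ee_rot: [0.001, 0.113, 0.994, 0.0]
contact_force: [0.4, -0.6, -3.2]
width: 0.0241
gripper_force: 69.1
```

Request:
step_arm:
  increments:
    - {"dp": [0, 0, -0.015], "yaw": 0, "grip": 0}
    - {"dp": [0, 0, -0.01], "yaw": 0, "grip": 0}
    - {"dp": [0, 0, 0], "yaw": 0, "grip": 0}

```text
clock: 9.12
position: [0.5416, 0.2297, 0.0743]
ee_rot: [-0.0, 0.113, 0.994, 0.0]
contact_force: [-0.6, -0.4, -4.7]
width: 0.0243
gripper_force: 69.1
```

Request:
step_arm:
  increments:
    - {"dp": [0, 0, -0.01], "yaw": 0, "grip": 0}
    - {"dp": [0, 0, 0], "yaw": 0, "grip": 0}

```text
clock: 9.38
position: [0.5421, 0.2301, 0.0726]
ee_rot: [0.0, 0.113, 0.994, 0.0]
contact_force: [-0.0, 1.3, -2.5]
width: 0.024
gripper_force: 69.5
```

Request:
step_arm:
  increments:
    - {"dp": [0, 0, -0.01], "yaw": 0, "grip": 0}
    - {"dp": [0, 0, 0], "yaw": 0, "grip": 0}

```text
clock: 9.62
position: [0.5425, 0.2306, 0.0719]
ee_rot: [0.001, 0.113, 0.994, 0.001]
contact_force: [-2.0, 2.2, 5.5]
width: 0.0243
gripper_force: 70.4
```

It's seated, with contact force at +5.5 N. I'll release and then lift.

Request:
step_arm:
  increments:
    - {"dp": [0, 0, 0], "yaw": 0, "grip": 0.35}
    - {"dp": [0, 0, 0], "yaw": 0, "grip": 0.5}
    - {"dp": [0, 0, 0], "yaw": 0, "grip": 0.8}
    - {"dp": [0, 0, 0], "yaw": 0, "grip": 1}
    - {"dp": [0, 0, 0], "yaw": 0, "grip": 1}
  squeeze: 30

```text
clock: 10.25
position: [0.5417, 0.2297, 0.0702]
ee_rot: [-0.0, 0.113, 0.994, 0.0]
contact_force: [-0.0, -0.4, 0.8]
width: 0.0853
gripper_force: 0.0
```

Request:
step_arm:
  increments:
    - {"dp": [0, 0, 0], "yaw": 0, "grip": 1}
    - {"dp": [0, 0, 0.05], "yaw": 0, "grip": 1}
    - {"dp": [0, 0, 0.15], "yaw": 0, "grip": 1}
    - {"dp": [0, 0, 0.25], "yaw": 0, "grip": 1}
    - {"dp": [0, 0, 0.25], "yaw": 0, "grip": 1}

```text
clock: 10.88
position: [0.5416, 0.2297, 0.2123]
ee_rot: [0.0, 0.113, 0.994, 0.0]
contact_force: [-0.6, -0.9, -0.8]
width: 0.0852
gripper_force: 0.0
```

Request:
step_arm:
  increments:
    - {"dp": [-0.2, 0, 0.2], "yaw": 0, "grip": 1}
    - {"dp": [-0.2, -0.2, 0.1], "yaw": 0, "grip": 1}
    - {"dp": [0, -0.3, 0], "yaw": 0, "grip": 1}
    - {"dp": [0, -0.3, 0], "yaw": 0, "grip": 1}
    - {"dp": [0, -0.3, 0], "yaw": 0, "grip": 1}

```text
clock: 11.5
position: [0.4614, 0.0082, 0.2715]
ee_rot: [0.001, 0.113, 0.994, 0.0]
contact_force: [0.6, -0.0, 0.5]
width: 0.0855
gripper_force: 0.0
```

Run:
```python
from h import *
t=cams.get_image("top"); s=cams.get_image("scene"); cv2.imwrite("pics/t4.png",t); cv2.imwrite("pics/s4.png",s)
cv2.imwrite("pics/crop4.png",cv2.resize(np.hstack([t[155:270,180:270],s[140:255,265:355]]),None,fx=4.4,fy=4.4,interpolation=cv2.INTER_CUBIC))
print(manip.get_state()["clock"],manip.get_state()["position"])
```

```text
11.6 [0.46172098 0.00441516 0.27125174]
```

View pics/crop4.png

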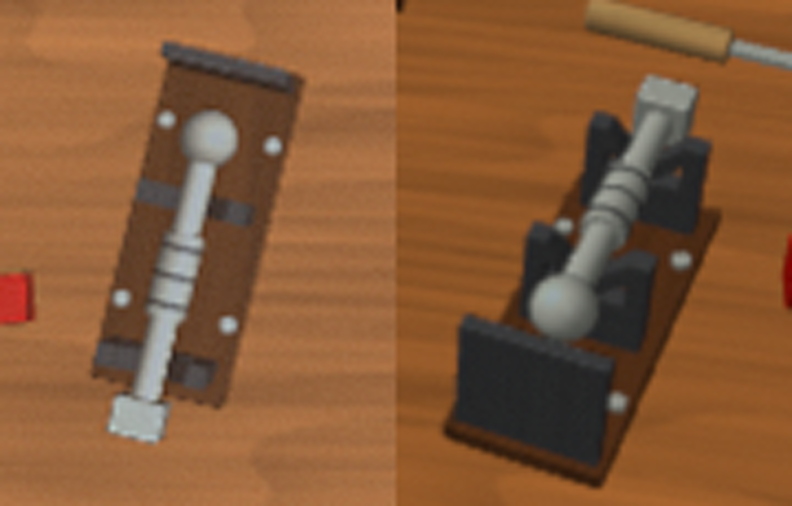

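View pics/s4.png

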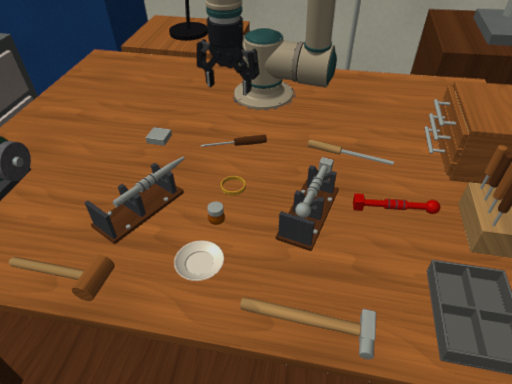

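The stake lies in both notches with its collar between the posts. The ball is at the back plate (crop 210,138) and the square head at the open end (crop 138,418). Everything else is where it was. I'll do a quick height check and hand in.

Run:
```python
from h import *
T,S=cams.get_calibration("top"),cams.get_calibration("scene")
g=lambda x,y,a,b:((x+.5)/4.4-.5+a,(y+.5)/4.4-.5+b)
b,e=tri(ray(T,*g(210,138,180,155)),ray(S,*g(564-396,306,265,140)))
c,e2=tri(ray(T,*g(174,274,180,155)),ray(S,*g(613-396,203,265,140)))
print(b,e,c,e2)
if abs(b[2]-.065)<.012 and abs(c[2]-.065)<.015: print(ticket.sign_off())
```

```text
[0.6335984  0.20864462 0.06898861] 0.001030106380497876 [0.54903367 0.22807717 0.07008313] 0.0019676875001625603
the job is handed in; nothing more can be done
None
```

The double-ended stake is turned end for end and back in both notches of its holder, square head at the open end and ball at the back plate. The horn stake was left alone, and the job was handed in at about 12 s on the robot's clock.

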